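# Set the stop slide of a cover jig and clip its pin

### The job

On the vent-cover jig, nudge the stiff slide along its rails towards the black cover until the scribed line on the slide is level with the tip of the index blade, without running past it. Then lay the hairpin clip flat on the slide and push it sideways over the shank of the slide's pin, mouth first, until it snaps home, let go of it, and leave the slide on its mark and the loose spring standing.

Things in the scene. Friction and masses are not known exactly. Their poses are not given: they have to be found in the camera images.
- jig: fixed jig: aluminium base plate (x -75 to 60, y -155 to 215 mm, 12 thick) with two rails and, at its +y end, a round black vent cover 104 mm wide with orange centre, top 42 mm above the bench. Origin on the bench. y: the way the slide travels towards the cover; x: across the rails, + on the index side, away from the robot; z up.
- slide (a joint): travel of the stop slide along jig +y, m: 0 far from the cover, 0.145 at the cover end. Stiff: about 7 N moves it; it goes as far as it is pushed and stays. Steel plate spanning jig x -72 to 35 mm, 80 mm long in y, underside 26 and top 40 mm above the bench; its pin stands at jig x = 0, mid-length.
- push_face (a point): centre of the slide's upright rear face, the one away from the cover (looks to jig -y), 40 mm before the pin in y, at jig x 17 mm, 42 mm above the bench. Here the face is 34 mm wide and reaches from 26 to 58 mm above the bench (plate end plus an 18 mm high, 10 mm thick lug standing on it). Push here towards +y.
- line (a point): outer end of the scribed line on top of the slide, at x = 33 mm of the jig, at the same y as the pin axis
- pin (a point): point on the upright pin's axis where it rises from the slide's top, 40 mm above the bench. Shank 10 mm in diameter, 14 mm high, under a round head 18 mm in diameter, 6 mm high (top 60 mm above the bench). On its jig -x side the plate is flat and free for 72 mm: the clip comes from there and lies there.
- index: fixed index on the +x edge of the jig base: steel foot with a brass blade 3 mm thick in y on top (44 mm above the bench), pointing at the slide's edge. Axes as the jig's; the blade lies at y = 0 of this frame. The mark is reached when the slide's line has the same jig y as this origin.
- clip: loose hairpin clip, 50-90 g, flat. Origin at underside, under the shank pocket; +x out of the mouth. Two sprung wire legs 1-6 mm up: throat 5 mm wide at x 6.5, flaring to 23 mm at x 22; tips x 24.5, overall width 33. Solid stop behind the pocket at x -5.5. Grey grip fin at the rear, x -64 to -30, 10 mm thick in y, 30 mm high: pinch it across y. About 10 N snaps it over the shank.
- spring: loose copper-coloured coil spring 36 mm in diameter, 45 mm high, standing on end on the bench beside the clip, farther from the robot; origin at the centre of its foot, z up
There are look-alikes about, which are no part of the job. What is meant by the spring is not pink, and is the smaller of those in its own colour. Of the things like the clip, leave any that is orange; of the rest the smaller one is meant.

How it is judged (in metres and radians):
On the way, in this order (a step that is already met when the one before it is completed fails the run):
1. the slide's line stands within 2.5 mm of the index blade and the slide is at rest (y of line in the frame of index between -0.0025 and 0.0025 m and velocity of joint slide below 0.002 m/s), for 0.3 s.
2. the clip has snapped past its throat onto the shank, flat on the slide (horizontal distance between clip and pin below 0.0035 m and z of clip in the frame of pin between -0.003 and 0.009 m), for 0.2 s.
At the end, for the whole second after the job is handed in: The slide's line is within 2.5 mm of the index blade along the rails; the clip lies flat on the slide (tilt under 0.15 rad, underside within 4 mm of the slide's top), its pocket centre within 3.5 mm of the pin axis, at rest; the spring stands upright (y of line in the frame of index between -0.0025 and 0.0025 m and horizontal distance between clip and pin below 0.0035 m and z of clip in the frame of pin between -0.003 and 0.004 m and angle between clip's own z axis and vertical below 0.15 rad and linear speed of clip below 0.01 m/s and angle between spring's own z axis and vertical below 0.2 rad); the robot touches nothing.
It fails at once if the slide runs more than 3.5 mm past the index blade towards the cover (y of line in the frame of index above 0.0035 m).
It fails at once if the standing spring is tipped (angle between spring's own z axis and vertical above 0.35 rad).
It also fails if it takes over 67 s, if anything falls off the work surface, if the arm or the gripper's body presses on something with over 40 N, if the wrist force passes 120 N, or if a joint passes its speed limit or range.

### The arm

A 6-joint arm with a two-finger parallel gripper is mounted at the origin on the work surface. World frame = base frame: x ahead of the robot, y to its left, z up, the work surface at z = 0. Lengths are in mm, angles in rad, forces in N, time in s.
With the tool pointing down it reaches from about 350 to 775 mm from the base axis. Payload 7.3 kg.
Tool frame: the origin (TCP) lies at the very end of the fingers, on their centre line; the grasp point (between the pads) lies 19 mm behind it; z points along the fingers, y is the line along which they close (so a half turn about z gives the same grasp; the last joint's range is limited). The gripper opens to 92 mm and grips with 3 to 60 N. Pads are 19 mm wide; open, the fingers measure 130 mm over their backs; the gripper's body (75 mm by 190 mm) begins 47 mm behind the grasp point.
Start: joints at [0.968, 0.342, 1.524, -0, 1.275, -0.146], TCP at [231.555, 471.197, 226.741] pointing down, gripper open.
Joint ranges: [-2.53, 2.53], [-0.77, 2.02], [0.04, 2.7], [-1, 4.14], [0.28, 2.66], [-3.11, 3.11]. Speed limits (rad/s): [2.57, 2.57, 3.14, 3.14, 3.14, 3.14].

### API

Orientations are given as [roll, pitch, yaw] about the fixed x, y, z axes, in that order (R = Rz(yaw) Ry(pitch) Rx(roll)).
In Python, from plant import bot gives the robot as it stands.
- The arm moves only by the tool send_rows, never from a script. Its argument "rows" is a list of rows, each an object of numbers: "x", "y", "z": the shift along the tool's x, y, z in units of 0.2 m (1.0 is 0.2 m); "ax", "ay", "az": the turn, a rotation vector about the tool's x, y, z in units of 60 degrees (1.0 is 60 degrees); "jaw": the opening, from -1 (shut) to 1 (fully open), so that 0 is half open. In form: [{"x": .., "y": .., "z": .., "ax": .., "ay": .., "az": .., "jaw": ..}, ...]. A call has exactly 10 rows; each row is the pose to reach, as a shift and turn from the pose commanded when the call began, along the tool's axes at that moment; what a row does not reach only later rows make up. A row lasts 1/8 s, in which the tool goes at most 62.5 mm and 10.7 degrees, less where a joint would pass 70% of its speed; a pose out of reach is approached as far as the arm can. A call with a number of a shift or a turn outside -1 to 1 is refused whole. A call with a gripper value outside its range is refused whole. The fingers move at their own pace and stop on an object; the grip force is fixed at half the most. Time passes only in rows, so rows that repeat a pose let the fingers close, or fill a call up. It gives the time, the measured TCP pose, the force, the opening and the grip force at its end, in the units of the state.
- bot.get_obs(): the state, without advancing time (a new reading comes with each control period).
- bot.capture(name): name is "scene" or "top" or "wrist"; returns (picture, depth): 420x560x3 uint8, red, green, blue; 420x560 float32, mm along the optical axis (not along the pixel's ray), 0 where there is no reading.
- bot.camera_model(name): a dict with "vertical_fov" (degrees; the focal length in pixels is half the picture's height over the tangent of half this angle, whatever the lens; pixels are square), "cx", "cy" (the principal point, pixels), "R" (3x3) and "t" (3): a world point X has camera coordinates R X + t; the wrist camera has in their place "T_tool_cam" (4x4, takes a point from camera to tool coordinates, whose origin is the TCP and whose axes are the flange's). Camera axes: x right, y down, z forward; pixel columns grow to the right and rows downward; lengths in mm; the calibration is good to about 2 mm. A picture is of the moment at which its call begins: read the wrist's pose just before it. camera_model takes no time and is no camera call.
- bot.close_job(): hands the job in; it is judged then, once.
The state is a dict: "time": time; "joint_positions": joint angles; "dq": joint speeds; "tau": joint torques, N m; "tool_pos": TCP position; "tcp_rot": TCP orientation; "contact_force": force on the tool from outside, world axes, zero at the start; "moment": the same for the moment, N m; "grip_width": finger opening in mm; "finger_force": force on a finger pad.
Only numpy, scipy, OpenCV 4.12 (cv2) and the standard library are available. Lean on these libraries where they do the work, as an engineer would, in place of code of your own. Each camera call takes 0.05 s, during which the arm holds its last target. There are 200 camera calls.

## Working session

There is one attempt and no reset: what is moved stays moved. The work goes in short steps, Python scripts to look and compute and a tool call to move; the robot and the scene stay as the last step left them, time stands still between calls to the robot, and variables do not carry over. Pictures are saved under pics/ and viewed, at most 10 in all, crops included, and the job is handed in when it is done.

Besides the shell and the picture viewer there is one more tool, called as a command line: name --argument value ..., lists and objects as JSON in quotes. send_rows: Moves the arm, as the interface text tells. Its arguments: {"type":"object","properties":{"rows":{"type":"array","items":{"type":"object","properties":{"x":{"type":"number","minimum":-1,"maximum":1},"y":{"type":"number","minimum":-1,"maximum":1},"z":{"type":"number","minimum":-1,"maximum":1},"ax":{"type":"number","minimum":-1,"maximum":1},"ay":{"type":"number","minimum":-1,"maximum":1},"az":{"type":"number","minimum":-1,"maximum":1},"jaw":{"type":"number"}}}}},"required":["rows"]}

```bash
mkdir -p pics; cat > h.py <<'E'
import numpy as np, cv2
from plant import bot
from scipy.spatial.transform import Rotation as Ro
def cloud(name):
    o=bot.get_obs(); im,d=bot.capture(name); m=bot.camera_model(name)
    f=im.shape[0]/2/np.tan(np.radians(m["vertical_fov"])/2)
    v,u=np.mgrid[:im.shape[0],:im.shape[1]]
    P=np.stack([(u-m["cx"])/f*d,(v-m["cy"])/f*d,d],-1)
    if name=="wrist":
        T=np.array(m["T_tool_cam"]); P=P@T[:3,:3].T+T[:3,3]
        W=Ro.from_euler("xyz",o["tcp_rot"]).as_matrix(); P=P@W.T+np.array(o["tool_pos"])
    else: P=(P-np.array(m["t"]))@np.array(m["R"])
    P[d==0]=np.nan
    return im,d,P
E
python3 - <<'E'
from h import *
for n in("top","scene"):
    im,d,P=cloud(n); cv2.imwrite(f"pics/{n}0.png",im[...,::-1]); np.savez(f"{n}0.npz",im=im,P=P)
    m=bot.camera_model(n); print(n,{k:np.round(v,3).tolist() for k,v in m.items()})
print(bot.get_obs())
E
```

```text
top {'vertical_fov': 44.013, 'cx': 280.707, 'cy': 210.372, 'R': [[0.009, -1.0, 0.022], [-0.989, -0.012, -0.145], [0.145, -0.021, -0.989]], 't': [-161.795, 528.143, 843.666]}
scene {'vertical_fov': 45.272, 'cx': 280.321, 'cy': 216.812, 'R': [[-0.665, 0.746, 0.015], [0.515, 0.474, -0.714], [-0.54, -0.467, -0.7]], 't': [481.636, -172.091, 1164.262]}
{'time': 0.1, 'joint_positions': array([ 9.68027821e-01,  3.42650469e-01,  1.52489549e+00, -8.68146034e-06,
        1.27542653e+00, -1.45994020e-01]), 'dq': array([ 0.00032037, -0.00296005, -0.00202147,  0.00013602,  0.00128839,
        0.00140826]), 'tau': array([ 1.40511376e-03, -4.32002878e+01, -2.44694817e+01,  7.19459332e-02,
        5.24444610e-02, -4.60434251e-05]), 'tool_pos': array([231.32748241, 470.88715941, 226.12488438]), 'tcp_rot': array([-3.14022629e+00, -1.92519740e-04,  2.68482057e+00]), 'contact_force': array([ 0.0422143 ,  0.15671859, -0.55888013]), 'moment': array([ 0.00686336,  0.00816495, -0.04075035]), 'finger_force': 0.0, 'grip_width': 91.93145101506246}
```

View pics/top0.png

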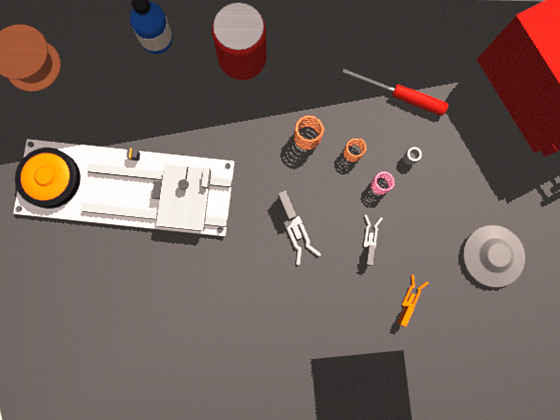

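View pics/scene0.png

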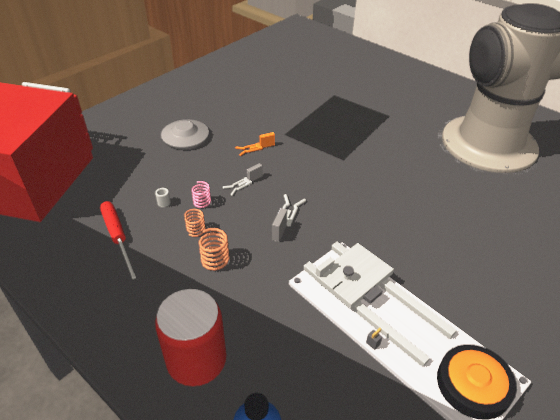

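The top view shows the jig at left: cover (45,178), slide with pin head (183,184), index (133,154). The small grey clip is at (371,240) with its mouth up, and the small orange spring at (355,151). Next I'll measure these.

```bash
python3 - <<'E'
from h import *
Z=np.load("top0.npz"); im,P=Z["im"],Z["P"]
a=cv2.resize(im[130:245,10:245],None,fx=3.4,fy=3.4,interpolation=cv2.INTER_CUBIC)
cv2.imwrite("pics/c1.png",a[...,::-1])
hsv=cv2.cvtColor(im,cv2.COLOR_RGB2HSV)
def reg(u0,u1,v0,v1):
    m=np.zeros(im.shape[:2],bool); m[v0:v1,u0:u1]=1; return m
def st(n,m):
    q=P[m]; q=q[~np.isnan(q[:,0])]
    print(n,len(q),"mean",q.mean(0).round(1),"med",np.median(q,0).round(1),"min",q.min(0).round(1),"max",q.max(0).round(1)); return q
z=P[...,2]
st("bench",reg(240,270,250,300))
plate=reg(8,245,130,250)&(z>7)&(z<17)&(hsv[...,1]<60)
q=st("base",plate); r=cv2.minAreaRect(reg(8,245,130,250)[...,None].any(-1).sum() and np.float32(P[reg(8,245,130,250)&(z>7)][:,:2])); print("jig rect",r,cv2.boxPoints(r).round(1).tolist())
q=st("slide top",reg(150,220,155,240)&(z>36)&(z<44)); r=cv2.minAreaRect(np.float32(q[:,:2])); print(r,cv2.boxPoints(r).round(1).tolist())
st("pinhead",reg(172,196,170,196)&(z>55))
st("lug",reg(196,222,160,195)&(z>52))
q=st("index",reg(120,145,142,165)&(z>25)); q=st("indexblade",reg(120,145,142,165)&(z>41))
q=st("cover",reg(8,85,140,215)&(z>36)); print(cv2.minEnclosingCircle(np.float32(q[:,:2])))
q=st("clip",reg(355,390,210,270)&(z>2.5)); 
q=st("fin",reg(355,390,235,275)&(z>20)); r=cv2.minAreaRect(np.float32(q[:,:2])); print(r,cv2.boxPoints(r).round(1).tolist())
q=st("spring",reg(340,370,135,170)&(z>38)); print(cv2.minEnclosingCircle(np.float32(q[:,:2])))
q=st("bigclip fin",reg(275,300,185,220)&(z>20))
E
```

```text
bench 1497 mean [ 422.1 -112.3    0.5] med [ 422.6 -112.1    0.5] min [ 379.6 -138.1   -4.6] max [465.2 -86.1   6.5]
base 8023 mean [573.  115.6  12.5] med [568.6 127.1  12.5] min [487.9 -71.4   7.1] max [656.8 307.6  17. ]
jig rect ((572.491943359375, 118.18355560302734), (370.3637390136719, 135.746337890625), 84.46092987060547) [[487.1000061035156, -59.599998474121094], [622.2000122070312, -72.69999694824219], [657.9000244140625, 295.8999938964844], [522.7999877929688, 309.1000061035156]]
slide top 2809 mean [548.6  13.3  40.3] med [548.3  13.4  40.4] min [494.8 -34.7  36. ] max [607.7  65.   44. ]
((551.7257080078125, 17.399494171142578), (95.47419738769531, 107.30519104003906), 84.48777770996094) [[493.70001220703125, -25.0], [600.5, -35.29999923706055], [609.7000122070312, 59.79999923706055], [502.8999938964844, 70.0999984741211]]
pinhead 91 mean [569.    7.9  60.2] med [569.2   7.7  60.4] min [560.6  -0.6  55.1] max [578.   16.3  64.3]
lug 131 mean [582.7 -28.5  58.2] med [582.4 -28.4  58.3] min [566.  -34.6  53.1] max [599.5 -21.9  61.7]
index 109 mean [625.8 101.3  37.6] med 
[... 462 characters left out ...]
.8]
fin 136 mean [ 456.5 -309.5   29.7] med [ 456.3 -309.5   30. ] min [ 439.4 -316.8   20.8] max [ 473.6 -302.8   34.8]
((456.8244323730469, -309.9561767578125), (10.242016792297363, 33.91396713256836), 80.61773681640625) [[439.29998779296875, -312.20001220703125], [472.70001220703125, -317.79998779296875], [474.3999938964844, -307.70001220703125], [440.8999938964844, -302.1000061035156]]
spring 100 mean [ 639.6 -286.    41.2] med [ 638.3 -287.4   41. ] min [ 624.9 -301.7   38.1] max [ 657.9 -268.5   45.7]
((642.0957641601562, -284.53570556640625), 17.729127883911133)
bigclip fin 269 mean [ 539.  -165.8   41.3] med [ 539.1 -165.3   42.5] min [ 515.6 -181.1   21.3] max [ 563.4 -151.2   47.6]
```

View pics/c1.png

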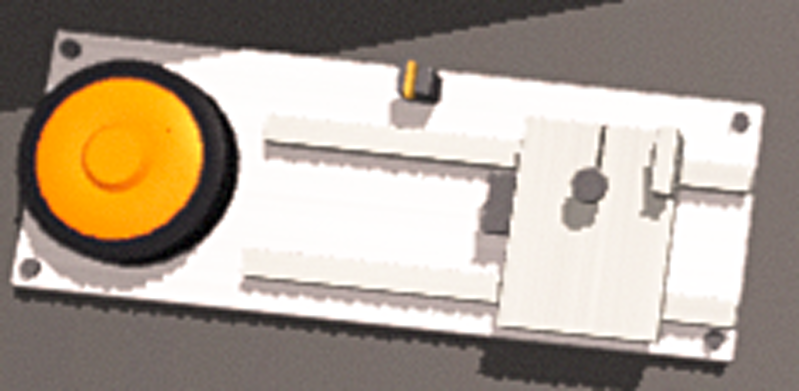

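The crop shows the scribed line running from the pin head (590,185) to (605,125). The blade is at (410,80), so about 99 mm of travel remains. I'll move to behind the slide first.

```bash
cat >> h.py <<'E'
YAW=np.radians(-5.53); ex=np.array([np.cos(YAW),np.sin(YAW)]); ey=np.array([-ex[1],ex[0]]); O=np.array([577.06,87.6])
def w(jx,jy): return O+jx*ex+jy*ey
def j(p): d=np.asarray(p)[...,:2]-O; return np.stack([d@ex,d@ey],-1)
def to(x,y,z,tyang):
    "units of shift/turn to TCP pose pointing down, tool y at world angle tyang deg (mod 180)"
    o=bot.get_obs(); R=Ro.from_euler("xyz",o["tcp_rot"]).as_matrix()
    s=R.T@(np.array([x,y,z])-o["tool_pos"])/200
    a=np.radians(tyang)
    T=np.array([[-np.sin(a),np.cos(a),0],[np.cos(a),np.sin(a),0],[0,0,-1]]).T; T=T if np.linalg.det(T)>0 else T*np.array([-1,1,1])
    c=[(Ro.from_matrix(R.T@T@Ro.from_euler("z",k,True).as_matrix())).as_rotvec(True)/60 for k in(0,180)]
    r=min(c,key=np.linalg.norm)
    print("t",round(o["time"],2),"shift",s.round(4),"turn",r.round(4),"other",[x.round(2) for x in c],"pos",o["tool_pos"].round(1),"jig",j(o["tool_pos"]).round(1))
E
python3 - <<'E'
from h import *
print(w(17,-150)); to(*w(17,-150),120,-5.53)
E
```

```text
[579.52584077 -63.34011935]
t 0.1 shift [-2.7407 -1.6287  0.5323] turn [-1.300e-03  6.000e-04  1.156e+00] other [array([-0.  ,  0.  ,  1.16]), array([-0.  , -0.  , -1.84])] pos [231.3 470.9 226.1] jig [-381.1  348.2]
```

send_rows --rows '[{"x": -0.95, "y": -0.57, "az": 1, "jaw": -1}, {"x": -0.95, "y": -0.57, "az": 1, "jaw": -1}, {"x": -0.95, "y": -0.57, "az": 1, "jaw": -1}, {"x": -0.95, "y": -0.57, "az": 1, "jaw": -1}, {"x": -0.95, "y": -0.57, "az": 1, "jaw": -1}, {"x": -0.95, "y": -0.57, "az": 1, "jaw": -1}, {"x": -0.95, "y": -0.57, "az": 1, "jaw": -1}, {"x": -0.95, "y": -0.57, "az": 1, "jaw": -1}, {"x": -0.95, "y": -0.57, "az": 1, "jaw": -1}, {"x": -0.95, "y": -0.57, "az": 1, "jaw": -1}]'

```text
schema error: expected keys x, y, z, ax, ay, az, jaw
```

```bash
python3 - <<'E'
from h import *
to(*w(17,-150),120,-5.53)
E
```

```text
t 0.1 shift [-2.7407 -1.6287  0.5323] turn [-1.300e-03  6.000e-04  1.156e+00] other [array([-0.  ,  0.  ,  1.16]), array([-0.  , -0.  , -1.84])] pos [231.3 470.9 226.1] jig [-381.1  348.2]
```

All keys are required.

send_rows --rows '[{"x": -0.95, "y": -0.57, "z": 0, "ax": 0, "ay": 0, "az": 1, "jaw": -1}, {"x": -0.95, "y": -0.57, "z": 0, "ax": 0, "ay": 0, "az": 1, "jaw": -1}, {"x": -0.95, "y": -0.57, "z": 0, "ax": 0, "ay": 0, "az": 1, "jaw": -1}, {"x": -0.95, "y": -0.57, "z": 0, "ax": 0, "ay": 0, "az": 1, "jaw": -1}, {"x": -0.95, "y": -0.57, "z": 0, "ax": 0, "ay": 0, "az": 1, "jaw": -1}, {"x": -0.95, "y": -0.57, "z": 0, "ax": 0, "ay": 0, "az": 1, "jaw": -1}, {"x": -0.95, "y": -0.57, "z": 0, "ax": 0, "ay": 0, "az": 1, "jaw": -1}, {"x": -0.95, "y": -0.57, "z": 0, "ax": 0, "ay": 0, "az": 1, "jaw": -1}, {"x": -0.95, "y": -0.57, "z": 0, "ax": 0, "ay": 0, "az": 1, "jaw": -1}, {"x": -0.95, "y": -0.57, "z": 0, "ax": 0, "ay": 0, "az": 1, "jaw": -1}]'

```text
time: 1.35
tool_pos: [351.7, 285.2, 226.7]
tcp_rot: [3.142, -0.0, 1.639]
contact_force: [-0.9, -0.5, -0.2]
grip_width: 1.1
finger_force: 0.0
```

```bash
python3 - <<'E'
from h import *
to(*w(17,-150),120,-5.53)
E
```

```text
t 1.35 shift [-1.8157  1.0185  0.5335] turn [ 1.000e-04 -1.000e-04  1.568e-01] other [array([ 0.  , -0.  ,  0.16]), array([ 0.  ,  0.  , -2.84])] pos [351.7 285.2 226.7] jig [-243.3  174.9]
```

send_rows --rows '[{"x": -0.98, "y": 0.53, "z": 0.1, "ax": 0, "ay": 0, "az": 0.157, "jaw": -1}, {"x": -0.98, "y": 0.53, "z": 0.1, "ax": 0, "ay": 0, "az": 0.157, "jaw": -1}, {"x": -0.98, "y": 0.53, "z": 0.1, "ax": 0, "ay": 0, "az": 0.157, "jaw": -1}, {"x": -0.98, "y": 0.53, "z": 0.1, "ax": 0, "ay": 0, "az": 0.157, "jaw": -1}, {"x": -0.98, "y": 0.53, "z": 0.1, "ax": 0, "ay": 0, "az": 0.157, "jaw": -1}, {"x": -0.98, "y": 0.53, "z": 0.1, "ax": 0, "ay": 0, "az": 0.157, "jaw": -1}, {"x": -0.98, "y": 0.53, "z": 0.1, "ax": 0, "ay": 0, "az": 0.157, "jaw": -1}, {"x": -0.98, "y": 0.53, "z": 0.1, "ax": 0, "ay": 0, "az": 0.157, "jaw": -1}, {"x": -0.98, "y": 0.53, "z": 0.1, "ax": 0, "ay": 0, "az": 0.157, "jaw": -1}, {"x": -0.98, "y": 0.53, "z": 0.1, "ax": 0, "ay": 0, "az": 0.157, "jaw": -1}]'

```text
time: 2.6
tool_pos: [470.6, 96.8, 206.8]
tcp_rot: [3.141, -0.0, 1.474]
contact_force: [0.1, -0.7, 0.1]
grip_width: 0.1
finger_force: 0.0
```

```bash
python3 - <<'E'
from h import *
to(*w(17,-150),34,-5.53)
E
```

```text
t 2.6 shift [-0.7444  0.6197  0.864 ] turn [ 0.0002 -0.0001 -0.0006] other [array([ 0., -0., -0.]), array([-0., -0.,  3.])] pos [470.6  96.8 206.8] jig [-106.9   -1.1]
```

send_rows --rows '[{"x": -0.744, "y": 0.62, "z": 0.3, "ax": 0, "ay": 0, "az": 0, "jaw": -1}, {"x": -0.744, "y": 0.62, "z": 0.3, "ax": 0, "ay": 0, "az": 0, "jaw": -1}, {"x": -0.744, "y": 0.62, "z": 0.3, "ax": 0, "ay": 0, "az": 0, "jaw": -1}, {"x": -0.744, "y": 0.62, "z": 0.3, "ax": 0, "ay": 0, "az": 0, "jaw": -1}, {"x": -0.744, "y": 0.62, "z": 0.5, "ax": 0, "ay": 0, "az": 0, "jaw": -1}, {"x": -0.744, "y": 0.62, "z": 0.7, "ax": 0, "ay": 0, "az": 0, "jaw": -1}, {"x": -0.744, "y": 0.62, "z": 0.864, "ax": 0, "ay": 0, "az": 0, "jaw": -1}, {"x": -0.744, "y": 0.62, "z": 0.864, "ax": 0, "ay": 0, "az": 0, "jaw": -1}, {"x": -0.744, "y": 0.62, "z": 0.864, "ax": 0, "ay": 0, "az": 0, "jaw": -1}, {"x": -0.744, "y": 0.62, "z": 0.864, "ax": 0, "ay": 0, "az": 0, "jaw": -1}]'

```text
time: 3.85
tool_pos: [580.6, -63.6, 35.8]
tcp_rot: [3.138, 0.0, 1.473]
contact_force: [0.2, -0.0, -0.3]
grip_width: 0.0
finger_force: 0.0
```

```bash
python3 - <<'E'
from h import *
to(*w(17,-130),34,-5.53); print(bot.get_obs()["contact_force"])
E
```

```text
t 3.85 shift [ 0.1009 -0.0058  0.0089] turn [ 0.0031  0.0004 -0.0008] other [array([ 0.,  0., -0.]), array([ 0., -0.,  3.])] pos [580.6 -63.6  35.8] jig [  18.1 -150.2]
[ 0.18858416 -0.02923637 -0.27852097]
```

send_rows --rows '[{"x": 0.07, "y": -0.005, "z": 0.01, "ax": 0, "ay": 0, "az": 0, "jaw": -1}, {"x": 0.1, "y": -0.005, "z": 0.01, "ax": 0, "ay": 0, "az": 0, "jaw": -1}, {"x": 0.17, "y": -0.005, "z": 0.01, "ax": 0, "ay": 0, "az": 0, "jaw": -1}, {"x": 0.24, "y": -0.005, "z": 0.01, "ax": 0, "ay": 0, "az": 0, "jaw": -1}, {"x": 0.31, "y": -0.005, "z": 0.01, "ax": 0, "ay": 0, "az": 0, "jaw": -1}, {"x": 0.38, "y": -0.005, "z": 0.01, "ax": 0, "ay": 0, "az": 0, "jaw": -1}, {"x": 0.44, "y": -0.005, "z": 0.01, "ax": 0, "ay": 0, "az": 0, "jaw": -1}, {"x": 0.49, "y": -0.005, "z": 0.01, "ax": 0, "ay": 0, "az": 0, "jaw": -1}, {"x": 0.53, "y": -0.005, "z": 0.01, "ax": 0, "ay": 0, "az": 0, "jaw": -1}, {"x": 0.55, "y": -0.005, "z": 0.01, "ax": 0, "ay": 0, "az": 0, "jaw": -1}]'

```text
time: 5.1
tool_pos: [588.9, 45.5, 32.3]
tcp_rot: [-3.141, 0.002, 1.474]
contact_force: [-2.5, -7.9, 3.5]
grip_width: 0.1
finger_force: 3.7
```

```bash
python3 - <<'E'
from h import *
to(*w(17,-40),34,-5.53); print(bot.get_obs()["contact_force"])
ims=[]
for n in("top","wrist"):
    im,d,P=cloud(n); np.savez(f"{n}1.npz",im=im,P=P); ims.append(im)
cv2.imwrite("pics/w1.png",np.hstack([cv2.resize(ims[0][100:260,:320],(400,200)),cv2.resize(ims[1],(400,300))[:200]])[...,::-1] if 0 else np.vstack([ims[1],ims[0][110:250,:560]])[...,::-1])
E
```

```text
t 5.1 shift [ 0.0039  0.0057 -0.0083] turn [-0.0005  0.0019  0.    ] other [array([-0.,  0.,  0.]), array([-0., -0., -3.])] pos [588.9  45.5  32.3] jig [ 15.9 -40.8]
[-2.53411657 -7.87790138  3.48817222]
```

View pics/w1.png

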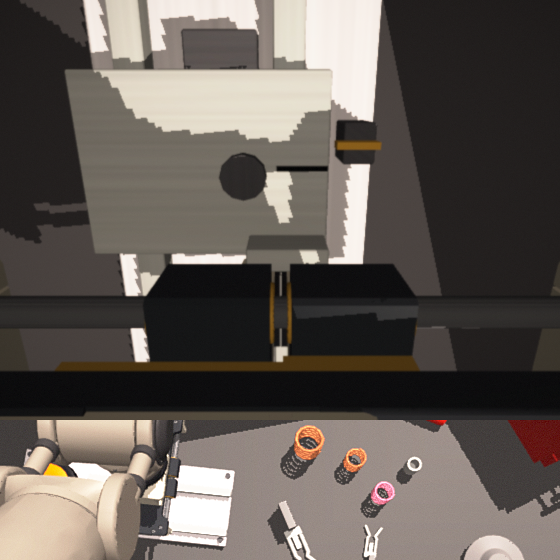

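The wrist view shows the scribed line at (303,168) and the blade at (358,146), both clear of the fingers. I'll measure that gap.

```bash
cat >> h.py <<'E'
def gap(save=None):
    o=bot.get_obs(); im,d=bot.capture("wrist"); m=bot.camera_model("wrist")
    f=im.shape[0]/2/np.tan(np.radians(m["vertical_fov"])/2); T=np.array(m["T_tool_cam"])
    W=Ro.from_euler("xyz",o["tcp_rot"]).as_matrix(); C=W@T[:3,3]+o["tool_pos"]
    def hit(u,v,z):
        r=W@T[:3,:3]@np.array([(u-m["cx"])/f,(v-m["cy"])/f,1]); return C+r*(z-C[2])/r[2]
    hsv=cv2.cvtColor(im,cv2.COLOR_RGB2HSV); g=im.max(-1).astype(float)
    B=(hsv[...,0]>8)&(hsv[...,0]<30)&(hsv[...,1]>120)&(hsv[...,2]>60); B[220:]=0; B[:,:332]=0; B[:,400:]=0
    v,u=np.nonzero(B); print("blade px",u.min(),u.max(),v.min(),v.max(),len(v))
    top=np.array([hit(a,b,44) for a,b in zip(u,v)]); jb=j(top)
    print("blade jig x",jb[:,0].min().round(1),jb[:,0].max().round(1),"y min/mean/max",jb[:,1].min().round(2),jb[:,1].mean().round(2),jb[:,1].max().round(2))
    ys=[]
    for c in range(284,326,2):
        col=g[120:225,c]; k=int(col.argmin()); 
        if col[k]<60:
            lo=slice(max(k-4,0),k+5); wt=np.clip(80-col[lo],0,None); kk=(wt*np.arange(120+lo.start,120+lo.start+len(wt))).sum()/wt.sum(); ys.append(j(hit(c,kk,40)))
    ys=np.array(ys); print("line n",len(ys),"y",np.median(ys[:,1]).round(2),"sd",ys[:,1].std().round(2),"x",ys[:,0].min().round(1),ys[:,0].max().round(1))
    print("gap line->blade", (jb[:,1].mean()-np.median(ys[:,1])).round(2))
    return im,hit
E
python3 - <<'E'
from h import *
im,hit=gap(); print("pin head top centre",j(hit(243,176,60)))
print(bot.get_obs()["time"])
E
```

```text
blade px 335 381 140 149 446
blade jig x 39.1 57.9 y min/mean/max 18.34 20.13 22.0
line n 21 y 9.65 sd 0.05 x 18.3 35.5
gap line->blade 10.48
pin head top centre [ 2.75963513 10.29311529]
5.25
```

send_rows --rows '[{"x": 0.007, "y": 0, "z": 0, "ax": 0, "ay": 0, "az": 0, "jaw": -1}, {"x": 0.014, "y": 0, "z": 0, "ax": 0, "ay": 0, "az": 0, "jaw": -1}, {"x": 0.021, "y": 0, "z": 0, "ax": 0, "ay": 0, "az": 0, "jaw": -1}, {"x": 0.028, "y": 0, "z": 0, "ax": 0, "ay": 0, "az": 0, "jaw": -1}, {"x": 0.033, "y": 0, "z": 0, "ax": 0, "ay": 0, "az": 0, "jaw": -1}, {"x": 0.036, "y": 0, "z": 0, "ax": 0, "ay": 0, "az": 0, "jaw": -1}, {"x": 0.038, "y": 0, "z": 0, "ax": 0, "ay": 0, "az": 0, "jaw": -1}, {"x": 0.039, "y": 0, "z": 0, "ax": 0, "ay": 0, "az": 0, "jaw": -1}, {"x": 0.04, "y": 0, "z": 0, "ax": 0, "ay": 0, "az": 0, "jaw": -1}, {"x": 0.04, "y": 0, "z": 0, "ax": 0, "ay": 0, "az": 0, "jaw": -1}]'

```text
time: 6.5
tool_pos: [589.7, 53.1, 32.2]
tcp_rot: [-3.141, 0.002, 1.474]
contact_force: [-2.7, -7.2, 4.4]
grip_width: 0.2
finger_force: 3.4
```

```bash
python3 - <<'E'
from h import *
gap(); o=bot.get_obs(); print(o["time"],j(o["tool_pos"]),o["contact_force"])
E
```

```text
blade px 334 379 157 167 482
blade jig x 39.0 57.9 y min/mean/max 18.19 20.24 22.36
line n 21 y 16.88 sd 0.02 x 18.4 35.5
gap line->blade 3.35
6.55 [ 15.92535589 -33.06371293] [-2.52017181 -6.46440904  3.76953324]
```

send_rows --rows '[{"x": 0.004, "y": 0, "z": 0, "ax": 0, "ay": 0, "az": 0, "jaw": -1}, {"x": 0.008, "y": 0, "z": 0, "ax": 0, "ay": 0, "az": 0, "jaw": -1}, {"x": 0.012, "y": 0, "z": 0, "ax": 0, "ay": 0, "az": 0, "jaw": -1}, {"x": 0.015, "y": 0, "z": 0, "ax": 0, "ay": 0, "az": 0, "jaw": -1}, {"x": 0.017, "y": 0, "z": 0, "ax": 0, "ay": 0, "az": 0, "jaw": -1}, {"x": 0.017, "y": 0, "z": 0, "ax": 0, "ay": 0, "az": 0, "jaw": -1}, {"x": 0.017, "y": 0, "z": 0, "ax": 0, "ay": 0, "az": 0, "jaw": -1}, {"x": 0.017, "y": 0, "z": 0, "ax": 0, "ay": 0, "az": 0, "jaw": -1}, {"x": 0.017, "y": 0, "z": 0, "ax": 0, "ay": 0, "az": 0, "jaw": -1}, {"x": 0.017, "y": 0, "z": 0, "ax": 0, "ay": 0, "az": 0, "jaw": -1}]'

```text
time: 7.8
tool_pos: [590.0, 56.5, 32.2]
tcp_rot: [-3.141, 0.001, 1.474]
contact_force: [-3.0, -6.9, 4.0]
grip_width: 0.4
finger_force: 3.4
```

```bash
python3 - <<'E'
from h import *
im,hit=gap(); o=bot.get_obs(); print(o["time"],j(o["tool_pos"]),o["contact_force"])
cv2.imwrite("pics/w2.png",cv2.resize(im[100:260,180:420],None,fx=3,fy=3)[...,::-1])
E
```

```text
blade px 334 378 165 175 481
blade jig x 39.2 57.8 y min/mean/max 18.22 20.31 22.45
line n 21 y 20.3 sd 0.05 x 18.4 35.5
gap line->blade 0.01
7.85 [ 15.93286908 -29.64534891] [-2.38687161 -5.67685088  3.73949543]
```

View pics/w2.png

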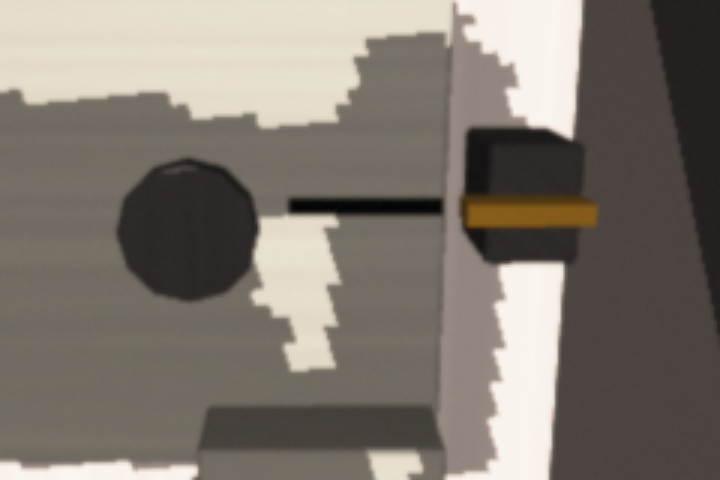

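The line and blade coincide once parallax is allowed for: line row 206, blade row 213 in the crop. The slide is on its mark, so I'll retreat and go to the clip.

send_rows --rows '[{"x": -0.06, "y": 0, "z": 0, "ax": 0, "ay": 0, "az": 0, "jaw": -1}, {"x": -0.12, "y": 0, "z": 0, "ax": 0, "ay": 0, "az": 0, "jaw": -1}, {"x": -0.15, "y": 0, "z": -0.25, "ax": 0, "ay": 0, "az": 0, "jaw": -1}, {"x": -0.3, "y": 0, "z": -0.5, "ax": 0, "ay": 0, "az": 0.2, "jaw": -1}, {"x": -0.6, "y": -0.1, "z": -0.6, "ax": 0, "ay": 0, "az": 1, "jaw": 0}, {"x": -1, "y": -0.2, "z": -0.6, "ax": 0, "ay": 0, "az": 1, "jaw": 0}, {"x": -1, "y": -0.2, "z": -0.6, "ax": 0, "ay": 0, "az": 1, "jaw": 0}, {"x": -1, "y": -0.2, "z": -0.6, "ax": 0, "ay": 0, "az": 1, "jaw": 0}, {"x": -1, "y": -0.2, "z": -0.6, "ax": 0, "ay": 0, "az": 1, "jaw": 0}, {"x": -1, "y": -0.2, "z": -0.6, "ax": 0, "ay": 0, "az": 1, "jaw": 0}]'

```text
time: 9.1
tool_pos: [530.9, -138.3, 151.9]
tcp_rot: [-3.141, -0.0, 0.426]
contact_force: [0.4, -0.2, 0.4]
grip_width: 45.6
finger_force: 0.0
```

```bash
python3 - <<'E'
from h import *
to(456.8,-310,150,-99.4)
E
```

```text
t 9.1 shift [-0.6924  0.6287  0.009 ] turn [-3.000e-04 -2.000e-04  5.637e-01] other [array([-0.  , -0.  ,  0.56]), array([ 0.  , -0.  , -2.44])] pos [ 530.9 -138.3  151.9] jig [ -24.2 -229.3]
```

send_rows --rows '[{"x": -0.692, "y": 0.629, "z": 0.05, "ax": 0, "ay": 0, "az": 0.564, "jaw": 0}, {"x": -0.692, "y": 0.629, "z": 0.05, "ax": 0, "ay": 0, "az": 0.564, "jaw": 0}, {"x": -0.692, "y": 0.629, "z": 0.05, "ax": 0, "ay": 0, "az": 0.564, "jaw": 0}, {"x": -0.692, "y": 0.629, "z": 0.05, "ax": 0, "ay": 0, "az": 0.564, "jaw": 0}, {"x": -0.692, "y": 0.629, "z": 0.05, "ax": 0, "ay": 0, "az": 0.564, "jaw": 0}, {"x": -0.692, "y": 0.629, "z": 0.05, "ax": 0, "ay": 0, "az": 0.564, "jaw": 0}, {"x": -0.692, "y": 0.629, "z": 0.05, "ax": 0, "ay": 0, "az": 0.564, "jaw": 0}, {"x": -0.692, "y": 0.629, "z": 0.05, "ax": 0, "ay": 0, "az": 0.564, "jaw": 0}, {"x": -0.692, "y": 0.629, "z": 0.05, "ax": 0, "ay": 0, "az": 0.564, "jaw": 0}, {"x": -0.692, "y": 0.629, "z": 0.05, "ax": 0, "ay": 0, "az": 0.564, "jaw": 0}]'

```text
time: 10.35
tool_pos: [457.1, -309.5, 141.9]
tcp_rot: [-3.142, -0.0, -0.164]
contact_force: [0.1, -0.3, -1.3]
grip_width: 45.9
finger_force: 0.0
```

```bash
python3 - <<'E'
from h import *
im,d,P=cloud("wrist"); np.savez("wrist3.npz",im=im,P=P); cv2.imwrite("pics/w3.png",im[...,::-1])
to(456.8,-310,7,-99.4)
z=P[...,2]; m=(z>22)&(z<36)&(np.hypot(P[...,0]-456.8,P[...,1]+310)<35); m[330:]=0
q=P[m]; print(len(q), q.mean(0) if len(q) else 0); 
if len(q)>20: r=cv2.minAreaRect(np.float32(q[:,:2])); print(r,cv2.boxPoints(r).round(1).tolist())
E
```

```text
t 10.4 shift [-0.001   0.0028  0.6744] turn [-0.0001 -0.0001 -0.0004] other [array([-0., -0., -0.]), array([-0.,  0.,  3.])] pos [ 457.1 -309.5  141.9] jig [ -81.2 -406.8]
543 [ 459.61234924 -311.3963274    29.86227803]
((458.62591552734375, -311.3324890136719), (9.714681625366211, 34.37404251098633), 80.69078826904297) [[440.8999938964844, -313.29998779296875], [474.79998779296875, -318.8999938964844], [476.3999938964844, -309.29998779296875], [442.5, -303.79998779296875]]
```

View pics/w3.png

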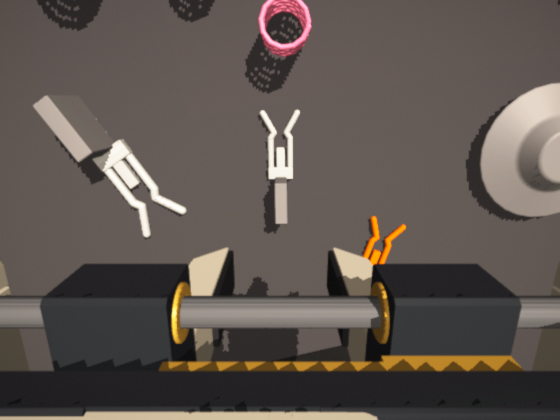

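The wrist view shows the clip upright in the picture (fin at (281,200), mouth at (280,115)), aligned with the tool axis. The orange look-alike at (385,240) is clear of the fingers. I'll descend and pinch.

send_rows --rows '[{"x": 0.0065, "y": 0.0065, "z": 0.25, "ax": 0, "ay": 0, "az": 0, "jaw": 0}, {"x": 0.0065, "y": 0.0065, "z": 0.5, "ax": 0, "ay": 0, "az": 0, "jaw": 0}, {"x": 0.0065, "y": 0.0065, "z": 0.63, "ax": 0, "ay": 0, "az": 0, "jaw": 0}, {"x": 0.0065, "y": 0.0065, "z": 0.67, "ax": 0, "ay": 0, "az": 0, "jaw": 0}, {"x": 0.0065, "y": 0.0065, "z": 0.67, "ax": 0, "ay": 0, "az": 0, "jaw": 0}, {"x": 0.0065, "y": 0.0065, "z": 0.67, "ax": 0, "ay": 0, "az": 0, "jaw": -1}, {"x": 0.0065, "y": 0.0065, "z": 0.67, "ax": 0, "ay": 0, "az": 0, "jaw": -1}, {"x": 0.0065, "y": 0.0065, "z": 0.67, "ax": 0, "ay": 0, "az": 0, "jaw": -1}, {"x": 0.0065, "y": 0.0065, "z": 0.67, "ax": 0, "ay": 0, "az": 0, "jaw": -1}, {"x": 0.0065, "y": 0.0065, "z": 0.67, "ax": 0, "ay": 0, "az": 0, "jaw": -1}]'

```text
time: 11.65
tool_pos: [458.2, -311.1, 8.2]
tcp_rot: [3.141, -0.0, -0.165]
contact_force: [-0.8, 0.4, 1.9]
grip_width: 9.7
finger_force: 30.0
```

send_rows --rows '[{"x": 0, "y": 0, "z": -0.1, "ax": 0, "ay": 0, "az": 0, "jaw": -1}, {"x": 0, "y": 0, "z": -0.3, "ax": 0, "ay": 0, "az": 0, "jaw": -1}, {"x": 0, "y": 0, "z": -0.55, "ax": 0, "ay": 0, "az": 0, "jaw": -1}, {"x": 0, "y": -0.1, "z": -0.7, "ax": 0, "ay": 0, "az": 0, "jaw": -1}, {"x": -0.05, "y": -0.3, "z": -0.7, "ax": 0, "ay": 0, "az": -0.065, "jaw": -1}, {"x": -0.1, "y": -0.55, "z": -0.7, "ax": 0, "ay": 0, "az": -0.065, "jaw": -1}, {"x": -0.1, "y": -0.8, "z": -0.7, "ax": 0, "ay": 0, "az": -0.065, "jaw": -1}, {"x": -0.1, "y": -0.95, "z": -0.7, "ax": 0, "ay": 0, "az": -0.065, "jaw": -1}, {"x": -0.1, "y": -1, "z": -0.7, "ax": 0, "ay": 0, "az": -0.065, "jaw": -1}, {"x": -0.1, "y": -1, "z": -0.7, "ax": 0, "ay": 0, "az": -0.065, "jaw": -1}]'

```text
time: 12.9
tool_pos: [471.2, -110.4, 147.9]
tcp_rot: [3.141, 0.0, -0.096]
contact_force: [-0.1, -0.1, -0.9]
grip_width: 9.9
finger_force: 30.0
```

```bash
python3 - <<'E'
from h import *
print(bot.get_obs()["grip_width"]); to(*w(-95,20.3),110,-95.53)
E
```

```text
9.89232441552308
t 12.9 shift [-0.0425 -1.1382  0.1891] turn [0.0002 0.0001 0.0009] other [array([0., 0., 0.]), array([-0.,  0., -3.])] pos [ 471.2 -110.4  147.9] jig [ -86.3 -207.3]
```

send_rows --rows '[{"x": -0.04, "y": -0.2, "z": 0, "ax": 0, "ay": 0, "az": 0, "jaw": -1}, {"x": -0.04, "y": -0.45, "z": 0, "ax": 0, "ay": 0, "az": 0, "jaw": -1}, {"x": -0.04, "y": -0.7, "z": 0, "ax": 0, "ay": 0, "az": 0, "jaw": -1}, {"x": -0.04, "y": -0.9, "z": 0, "ax": 0, "ay": 0, "az": 0, "jaw": -1}, {"x": -0.04, "y": -1, "z": 0, "ax": 0, "ay": 0, "az": 0, "jaw": -1}, {"x": -0.04, "y": -1, "z": 0, "ax": 0, "ay": 0, "az": 0, "jaw": -1}, {"x": -0.04, "y": -1, "z": 0, "ax": 0, "ay": 0, "az": 0, "jaw": -1}, {"x": -0.04, "y": -1, "z": 0, "ax": 0, "ay": 0, "az": 0, "jaw": -1}, {"x": -0.04, "y": -1, "z": 0, "ax": 0, "ay": 0, "az": 0, "jaw": -1}, {"x": -0.04, "y": -1, "z": 0, "ax": 0, "ay": 0, "az": 0, "jaw": -1}]'

```text
time: 14.15
tool_pos: [482.6, 89.0, 148.0]
tcp_rot: [-3.142, -0.0, -0.097]
contact_force: [0.3, 0.1, -0.4]
grip_width: 9.7
finger_force: 30.0
```

```bash
python3 - <<'E'
from h import *
to(*w(-95,20.3),80,-95.53)
E
```

```text
t 14.15 shift [-0.0042 -0.1403  0.3399] turn [-0.     -0.0002 -0.0007] other [array([-0., -0., -0.]), array([-0.,  0.,  3.])] pos [482.6  89.  148. ] jig [-94.2  -7.8]
```

send_rows --rows '[{"x": -0.004, "y": -0.07, "z": 0.1, "ax": 0, "ay": 0, "az": 0, "jaw": -1}, {"x": -0.004, "y": -0.12, "z": 0.22, "ax": 0, "ay": 0, "az": 0, "jaw": -1}, {"x": -0.004, "y": -0.14, "z": 0.3, "ax": 0, "ay": 0, "az": 0, "jaw": -1}, {"x": -0.004, "y": -0.14, "z": 0.34, "ax": 0, "ay": 0, "az": 0, "jaw": -1}, {"x": -0.004, "y": -0.14, "z": 0.34, "ax": 0, "ay": 0, "az": 0, "jaw": -1}, {"x": -0.004, "y": -0.14, "z": 0.34, "ax": 0, "ay": 0, "az": 0, "jaw": -1}, {"x": -0.004, "y": -0.14, "z": 0.34, "ax": 0, "ay": 0, "az": 0, "jaw": -1}, {"x": -0.004, "y": -0.14, "z": 0.34, "ax": 0, "ay": 0, "az": 0, "jaw": -1}, {"x": -0.004, "y": -0.14, "z": 0.34, "ax": 0, "ay": 0, "az": 0, "jaw": -1}, {"x": -0.004, "y": -0.14, "z": 0.34, "ax": 0, "ay": 0, "az": 0, "jaw": -1}]'

```text
time: 15.4
tool_pos: [484.4, 117.3, 80.0]
tcp_rot: [-3.141, -0.0, -0.097]
contact_force: [-0.5, 0.5, -0.9]
grip_width: 10.2
finger_force: 30.0
```

```bash
python3 - <<'E'
from h import *
im,d,P=cloud("wrist"); np.savez("wrist4.npz",im=im,P=P); cv2.imwrite("pics/w4.png",im[...,::-1])
o=bot.get_obs(); print(o["time"],o["tool_pos"],o["tcp_rot"],j(o["tool_pos"]))
J=j(P); z=P[...,2]
def st(n,m):
    q=np.c_[J[m],z[m]]; print(n,len(q),"med",np.median(q,0).round(1),"p2",np.percentile(q,2,0).round(1),"p98",np.percentile(q,98,0).round(1)); return q
st("head",(z>56)&(z<64)&(np.hypot(J[...,0],J[...,1]-20.3)<14))
q=st("clip",(z>66)&(z<84)&(J[...,0]>-75)&(J[...,0]<-10)&(abs(J[...,1]-20)<30))
for a in range(-65,-18,5):
    s=q[(q[:,0]>=a)&(q[:,0]<a+5)]
    if len(s): print(a,len(s),s[:,1].min().round(1),s[:,1].max().round(1),((s[:,1].min()+s[:,1].max())/2).round(2),np.median(s[:,2]).round(1))
st("slidetop",(z>35)&(z<45)&(J[...,0]>-70)&(J[...,0]<30)&(abs(J[...,1]-20)<39))
E
```

```text
15.45 [484.40817607 117.31084915  79.96509137] [-3.14148124e+00 -1.07557056e-04 -9.66186842e-02] [-95.08375422  20.6439996 ]
head 1191 med [ 2.2 20.3 60. ] p2 [-5.9 12.3 58.6] p98 [10.  27.9 61.4]
clip 3306 med [-54.   19.3  77.1] p2 [-74.2   6.1  75. ] p98 [-25.   33.5  78.7]
-65 362 9.2 29.8 19.53 77.0
-60 378 9.3 29.8 19.53 77.1
-55 302 9.4 30.2 19.78 76.9
-50 237 9.5 30.1 19.78 76.9
-45 271 9.6 29.5 19.56 76.9
-40 276 8.8 30.7 19.78 76.8
-35 281 5.8 33.8 19.79 76.8
-30 285 3.7 35.9 19.8 76.9
-25 77 3.5 35.9 19.71 76.6
slidetop 23721 med [-14.4  21.9  40.1] p2 [-66.7 -17.1  38.7] p98 [28.5 57.7 41.5]
```

View pics/w4.png

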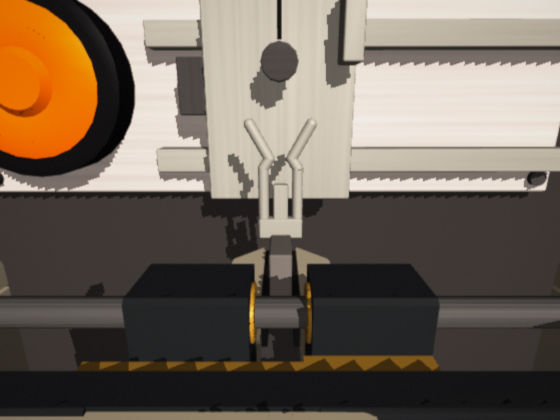

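The clip is held straight and level (tips (249,123) and (312,123), body (280,228)). The pin head is at (279,62), 0.5 mm off laterally. I'll lower the clip to the plate.

send_rows --rows '[{"x": 0.02, "y": -0.0025, "z": 0.03, "ax": 0, "ay": 0, "az": 0, "jaw": -1}, {"x": 0.04, "y": -0.0025, "z": 0.06, "ax": 0, "ay": 0, "az": 0, "jaw": -1}, {"x": 0.04, "y": -0.0025, "z": 0.09, "ax": 0, "ay": 0, "az": 0, "jaw": -1}, {"x": 0.04, "y": -0.0025, "z": 0.12, "ax": 0, "ay": 0, "az": 0, "jaw": -1}, {"x": 0.04, "y": -0.0025, "z": 0.135, "ax": 0, "ay": 0, "az": 0, "jaw": -1}, {"x": 0.04, "y": -0.0025, "z": 0.145, "ax": 0, "ay": 0, "az": 0, "jaw": -1}, {"x": 0.04, "y": -0.0025, "z": 0.15, "ax": 0, "ay": 0, "az": 0, "jaw": -1}, {"x": 0.04, "y": -0.0025, "z": 0.15, "ax": 0, "ay": 0, "az": 0, "jaw": -1}, {"x": 0.04, "y": -0.0025, "z": 0.15, "ax": 0, "ay": 0, "az": 0, "jaw": -1}, {"x": 0.04, "y": -0.0025, "z": 0.15, "ax": 0, "ay": 0, "az": 0, "jaw": -1}]'

```text
time: 16.7
tool_pos: [492.5, 117.1, 50.0]
tcp_rot: [-3.141, -0.0, -0.097]
contact_force: [-0.0, 0.8, -0.4]
grip_width: 10.0
finger_force: 30.0
```

```bash
cat >> h.py <<'E'
def chk():
    im,d,P=cloud("wrist"); o=bot.get_obs(); J=j(P); z=P[...,2]
    print(o["time"],o["tool_pos"].round(2),j(o["tool_pos"]).round(2),"F",o["contact_force"].round(1),"grip",o["grip_width"])
    m=(z>56)&(z<64)&(np.hypot(J[...,0]-2,J[...,1]-20.3)<14)
    if m.sum(): print("head",m.sum(),((np.percentile(J[m],1,0)+np.percentile(J[m],99,0))/2).round(2))
    m=(z>43.5)&(z<52)&(J[...,0]>-62)&(J[...,0]<25)&(abs(J[...,1]-20)<19)
    q=np.c_[J[m],z[m]]; print("legs",m.sum(),"xmax",np.percentile(q[:,0],99.5).round(1),"y",np.percentile(q[:,1],.5).round(1),np.percentile(q[:,1],99.5).round(1))
    for a in range(-60,20,10):
        s=q[(q[:,0]>=a)&(q[:,0]<a+10)]
        if len(s)>20: print(a,len(s),((s[:,1].min()+s[:,1].max())/2).round(2),np.median(s[:,2]).round(1))
    return im
E
python3 -c "
from h import *
chk()"
```

```text
16.75 [492.44 117.08  50.03] [-87.06  21.18] F [ 0.6 -0.2 -0.5] grip 9.810487471126287
head 1656 [ 2.05 20.15]
legs 2851 xmax -15.7 y 5.0 35.5
-60 715 20.04 47.1
-50 620 20.28 47.0
-40 522 20.33 46.9
-30 564 20.01 47.0
-20 250 20.34 46.8
```

send_rows --rows '[{"x": 0.03, "y": 0, "z": 0.002, "ax": 0, "ay": 0, "az": 0, "jaw": -1}, {"x": 0.06, "y": 0, "z": 0.003, "ax": 0, "ay": 0, "az": 0, "jaw": -1}, {"x": 0.09, "y": 0, "z": 0.003, "ax": 0, "ay": 0, "az": 0, "jaw": -1}, {"x": 0.115, "y": 0, "z": 0.003, "ax": 0, "ay": 0, "az": 0, "jaw": -1}, {"x": 0.14, "y": 0, "z": 0.003, "ax": 0, "ay": 0, "az": 0, "jaw": -1}, {"x": 0.16, "y": 0, "z": 0.003, "ax": 0, "ay": 0, "az": 0, "jaw": -1}, {"x": 0.18, "y": 0, "z": 0.003, "ax": 0, "ay": 0, "az": 0, "jaw": -1}, {"x": 0.195, "y": 0, "z": 0.003, "ax": 0, "ay": 0, "az": 0, "jaw": -1}, {"x": 0.208, "y": 0, "z": 0.003, "ax": 0, "ay": 0, "az": 0, "jaw": -1}, {"x": 0.21, "y": 0, "z": 0.003, "ax": 0, "ay": 0, "az": 0, "jaw": -1}]'

```text
time: 18.0
tool_pos: [534.6, 113.0, 49.4]
tcp_rot: [-3.141, -0.0, -0.097]
contact_force: [-0.0, 0.4, -0.2]
grip_width: 9.6
finger_force: 30.0
```

```bash
python3 -c "
from h import *
im=chk(); cv2.imwrite('pics/w5.png',im[...,::-1])"
```

```text
18.05 [534.52 112.95  49.38] [-44.79  21.14] F [-0.3 -0.6 -0.8] grip 10.014202883910686
head 1336 [ 2.48 20.24]
legs 2881 xmax 24.9 y 5.3 35.2
-40 41 20.03 50.9
-30 776 20.07 47.3
-20 751 20.03 46.5
-10 217 20.21 46.3
0 244 20.3 46.3
10 555 20.5 46.2
```

View pics/w5.png

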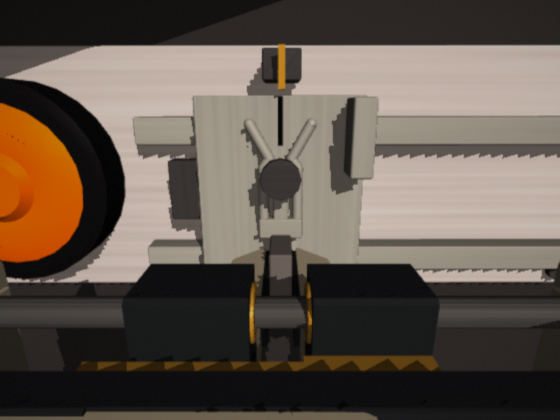

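The clip is on the shank with no residual force: head (281,178) sits between the legs, and the line (280) is still on the blade (282). I'll release and rise.

send_rows --rows '[{"x": 0, "y": 0, "z": 0, "ax": 0, "ay": 0, "az": 0, "jaw": -0.6}, {"x": 0, "y": 0, "z": 0, "ax": 0, "ay": 0, "az": 0, "jaw": -0.4}, {"x": 0, "y": 0, "z": 0, "ax": 0, "ay": 0, "az": 0, "jaw": -0.3}, {"x": 0, "y": 0, "z": 0, "ax": 0, "ay": 0, "az": 0, "jaw": -0.3}, {"x": 0, "y": 0, "z": -0.05, "ax": 0, "ay": 0, "az": 0, "jaw": -0.3}, {"x": 0, "y": 0, "z": -0.15, "ax": 0, "ay": 0, "az": 0, "jaw": -0.3}, {"x": 0, "y": 0, "z": -0.25, "ax": 0, "ay": 0, "az": 0, "jaw": -0.3}, {"x": 0, "y": 0, "z": -0.3, "ax": 0, "ay": 0, "az": 0, "jaw": -0.3}, {"x": 0, "y": 0, "z": -0.3, "ax": 0, "ay": 0, "az": 0, "jaw": -0.3}, {"x": 0, "y": 0, "z": -0.3, "ax": 0, "ay": 0, "az": 0, "jaw": -0.3}]'

```text
time: 19.3
tool_pos: [533.8, 113.0, 108.7]
tcp_rot: [3.141, 0.001, -0.097]
contact_force: [0.7, -0.2, -0.5]
grip_width: 32.3
finger_force: 0.0
```

```bash
python3 - <<'E'
from h import *
im=chk(); cv2.imwrite('pics/w6.png',im[...,::-1])
im,d,P=cloud("wrist"); J=j(P); z=P[...,2]
m=(z>60)&(z<75)&(J[...,0]>-70)&(J[...,0]<-20)&(abs(J[...,1]-20)<9); print("fin",m.sum(),np.percentile(J[m],[1,50,99],axis=0).round(1).tolist(),np.median(z[m]))
hsv=cv2.cvtColor(im,cv2.COLOR_RGB2HSV)
b=(hsv[...,0]>8)&(hsv[...,0]<30)&(hsv[...,1]>120)&(z>42)&(z<47)&(J[...,0]>33)&(J[...,0]<65)&(abs(J[...,1]-20)<10); print("blade y",np.percentile(J[b],[2,50,98],axis=0).round(2).tolist())
g=im.max(-1); l=(g<45)&(z>37)&(z<43)&(J[...,0]>15)&(J[...,0]<34)&(abs(J[...,1]-20)<5); print("line y",l.sum(),np.percentile(J[l],[2,50,98],axis=0).round(2).tolist())
E
```

```text
19.35 [533.7  112.93 108.59] [-45.6   21.03] F [0.6 0.2 0.3] grip 32.3418513818522
head 712 [ 2.44 20.18]
legs 1570 xmax 24.8 y 4.4 34.2
-30 451 19.87 46.1
-20 411 19.57 45.4
-10 153 19.55 45.1
0 121 19.56 45.2
10 280 18.98 45.1
fin 970 [[-61.0, 15.3], [-42.6, 20.2], [-27.4, 25.0]] 69.91933422767767
blade y [[39.75, 18.38], [48.7, 19.58], [57.45, 20.76]]
line y 62 [[15.6, 20.16], [24.59, 20.47], [33.33, 20.79]]
```

View pics/w6.png

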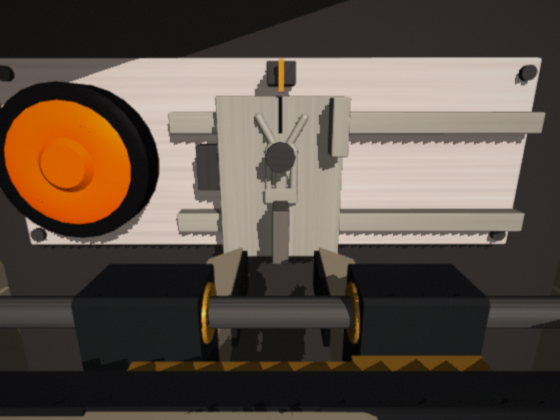

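The clip lies flat with its pocket within about 0.4 mm of the pin axis. The line is within 1 mm of the blade, and the gripper is clear. I'm handing in.

```bash
python3 -c "
from plant import bot
print(bot.close_job())"
```

```text
the job is handed in; nothing more can be done
None
```

I handed the job in at about 19 s with the slide's line within 1 mm of the index blade, the clip flat and snapped onto the pin, the gripper clear, and the spring never approached; no verdict came back.

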